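Set the blade gap on a label machine's cutter unit

ROBOT

A 7-joint arm with a two-finger parallel gripper is mounted at the origin on the work surface. World frame = base frame: x ahead of the robot, y to its left, z up, the work surface at z = 0. Lengths are in m, angles in rad, forces in N, time in s.
With the tool pointing down it reaches from about 0.4 to 0.925 m from the base axis. Payload 5.6 kg.
Tool frame: the origin (TCP) lies between the finger pads; the fingertips stand 11 mm ahead of it and the grasp point (between the pads) lies 8 mm behind it (bot.nose_length is the distance from the TCP to the fingertips, in m); z points along the fingers, y is the line along which they close (so a half turn about z gives the same grasp; the last joint's range is limited). The gripper opens to 85 mm and grips with 20 to 120 N. Pads are 22 mm wide; open, the fingers measure 114 mm over their backs; the gripper's body (76 mm by 85 mm) begins 54 mm behind the grasp point. The pads swing forward as they close: fully open they stand 13 mm farther back than shut.
Start: joints at [-1.263, 0.468, -0.012, 1.603, 0.006, 1.071, -0.056], TCP at [0.223, 0.61, 0.209] pointing down, gripper open.
Joint ranges: [-2.53, 2.53], [-0.31, 2.02], [-1.57, 1.55], [0.28, 2.44], [-1.29, 4.43], [0.15, 1.84], [-2.92, 2.92]. Speed limits (rad/s): [2.57, 2.57, 3.14, 3.14, 3.14, 3.14, 3.14].

INTERFACE

Orientations are given as a unit quaternion [x, y, z, w].
In Python, from cell import bot gives the robot as it stands.
- The arm moves only by the tool play_rows, never from a script. Its argument "series" is a list of rows, each an object of numbers: "claw": the finger opening in cm, from 0 to 8.54; "tx", "ty", "tz": the shift along the tool's x, y, z in cm; "ax", "ay", "az": the turn, a rotation vector about the tool's x, y, z in degrees. A call has 1 to 20 rows; each row is the pose to reach, as a shift and turn from the pose commanded when the call began, along the tool's axes at that moment; what a row does not reach only later rows make up. A row lasts 1/8 s, in which the tool goes at most 62.5 mm and 10.7 degrees, less where a joint would pass 70% of its speed; a pose out of reach is approached as far as the arm can. A call with a gripper value outside its range is refused whole. The fingers move at their own pace and stop on an object; the grip force is fixed at half the most. Time passes only in rows, so rows that repeat a pose let the fingers close. It gives the time, the measured TCP pose, the force, the opening and the grip force at its end, in the units of the state.
- bot.get_state(): the state, without advancing time (a new reading comes with each control period).
- bot.read_camera(name): name is "scene" or "top" or "wrist"; returns a dict with "pixels" (384x512x3 uint8, red, green, blue), "z_map" (384x512 float32, m along the optical axis (not along the pixel's ray), 0 where there is no reading), "vertical_fov" (degrees; the focal length in pixels is half the picture's height over the tangent of half this angle, whatever the lens; pixels are square), "cx", "cy" (the principal point, pixels), "R" (3x3) and "t" (3): a world point X has camera coordinates R X + t; the wrist camera has in their place "mount" (4x4, takes a point from camera to tool coordinates, whose origin is the TCP and whose axes are the flange's). Camera axes: x right, y down, z forward; pixel columns grow to the right and rows downward; lengths in m; the calibration is good to about 2 mm. A picture is of the moment at which its call begins: read the wrist's pose just before it.
- bot.sign_off(): hands the job in; it is judged then, once.
The state is a dict: "t": time; "q": joint angles; "qvel": joint speeds; "joint_torque": joint torques, N m; "eef_pos": TCP position; "orientation": TCP orientation; "contact_force": force on the tool from outside, world axes, zero at the start; "moment": the same for the moment, N m; "opening": finger opening in m; "grasp_force": force on a finger pad.
Only numpy, scipy, OpenCV 4.12 (cv2) and the standard library are available. Lean on these libraries where they do the work, as an engineer would, in place of code of your own. Each camera call takes 0.05 s, during which the arm holds its last target. There are 200 camera calls.

TASK

Turn the red wing screw on the cutter unit clockwise until its blade pinches the yellow-handled gauge just enough that the gauge drags: it should still slide when pushed along its length, against a light, clear resistance, neither loose nor clamped hard. Leave the gauge lying in the gap under the blade, let go of everything, never screw the blade down hard, and do not disturb the other things on the bench.

Things in the scene. Friction and masses are not known exactly. Their poses are not given: they have to be found in the camera images.
- unit: Fixed cutter unit on a blue base plate 150 x 250 x 12 mm. Origin: centre of the plate's underside; z up, y along the bed, x away from the side to which the screw leans. Dark steel bed, x = -5 to 45 mm, 240 mm long, top at z = 40 mm; two 3 mm high guide ribs at x = 20 +- 18.5 mm leave the gauge about 5 mm side play. Yawed up to 0.35 rad from the robot's axes.
- head: Grey head, fixed on the unit; same origin and axes as unit. Column x = 50 to 85 mm, overhang x = -10 to 85, y = -5 to 45, z = 78 to 110 mm. Under it hangs the sprung steel blade that the screw lowers 2 mm per radian. Gap to the gauge at the start unknown, about 1 to 5 mm (0.4 to 2.6 rad of screw); once they touch, the pinch grows about 10 N per radian.
- gap (a point): Fixed point on the bed top under the middle of the blade (unit x = 20, y = 20, z = 40 mm; axes as the unit's). The blade is 24 mm wide (x) and 10 mm thick (y).
- screw_grip (a point): Centre of the screw's red wing, a bar 42 mm long (x) and 10 mm wide (y), 22 mm tall along the screw axis (z, outwards). The axis leans 25 degrees from vertical to the unit's -x. Unit x = -22, y = 20, z = 153 mm. A boss of 15 mm radius ends 35 mm below along the axis. Clockwise seen from outside lowers the blade. Needs 0.06 to 0.1 N m, stays where left, has 3.9 rad or more to turn.
- gauge: Loose gap gauge: steel strip 160 (y) x 22 (x) x 4 mm lying on the bed, through the gap under the blade, with an upright yellow handle near its -y end. Origin: centre of the strip's underside; axes as the unit's. 60 to 105 g. Loose it slides with under 1 N; rightly set it takes 5 to 13 N to push it along y. It must stay with its origin between y = -50 and +15 mm of the unit.
- gauge_handle (a point): Centre of the gauge's yellow handle block, 16 (x) x 26 (y) x 34 mm (z), 65 mm from the gauge's origin along -y and 21 mm above its underside; axes as the gauge's. Nothing stands within 50 mm beside it save the low bed.
- tape: Yellow ring of tape, 92 mm across, 24 mm high, beside the unit at its +y end. Bystander; origin at the centre of its underside; not to be disturbed.
- spray: Spray can, 52 mm across, 150 mm tall, beside the unit at its +y end. Bystander; origin at the centre of its underside; not to be disturbed.
- driver: Screwdriver with orange handle lying in front of the unit. Bystander; origin at the centre of its underside; not to be disturbed.
- spanner: Steel spanner lying behind the unit. Bystander; origin at the centre of its underside; not to be disturbed.
- tray: Small blue open tray 100 x 75 x 30 mm beside the unit's gauge-handle end. Bystander; origin at the centre of its underside; not to be disturbed.
There are look-alikes about, which are no part of the job. Several things have the shape of the gauge; the one meant has the colours described above.

How it is judged:
At the end, for the whole second after the job is handed in: The blade pinches the gauge with 3 to 13 N (it then takes some 4 to 14 N to slide it); the gauge lies flat on the bed and still under the blade (origin between -50 and +15 mm along the unit's y), at rest (contact force between gauge and head between 3 and 13 N and y of gauge in the frame of unit between -0.05 and 0.015 m and z of gauge in the frame of unit between 0.037 and 0.043 m and angle between gauge's own z axis and vertical below 0.06 rad and linear speed of gauge below 0.01 m/s); the robot touches nothing.
It fails at once if the blade screwed down hard on the gauge (pinch over 20 N) (contact force between gauge and head above 20 N).
It fails at once if a bystander disturbed (moved more than 20 mm) (distance of any of tape, spray, driver, spanner, tray from where it was at the start of the episode above 0.02 m).
It also fails if it takes over 72 s, if anything falls off the work surface, if the arm or the gripper's body presses on something with over 40 N, if the wrist force passes 120 N, or if a joint passes its speed limit or range.

## Working session

There is one attempt and no reset: what is moved stays moved. The work goes in short steps, Python scripts to look and compute and a tool call to move; the robot and the scene stay as the last step left them, time stands still between calls to the robot, and variables do not carry over. Pictures are saved under pics/ and viewed, at most 10 in all, crops included, and the job is handed in when it is done.

Besides the shell and the picture viewer there is one more tool, called after "Request:" in YAML: its name, and indented under it one key for each argument. play_rows: Moves the arm, as the interface text tells. Its arguments: {"type":"object","properties":{"series":{"type":"array","items":{"type":"object","properties":{"claw":{"type":"number"},"tx":{"type":"number"},"ty":{"type":"number"},"tz":{"type":"number"},"ax":{"type":"number"},"ay":{"type":"number"},"az":{"type":"number"}}}}},"required":["series"]}

```bash
mkdir -p pics; cat > h.py <<'E'
import numpy as np, cv2
from scipy.spatial.transform import Rotation as Ro
from cell import bot
def cam(n):
    s=bot.get_state(); c=bot.read_camera(n)
    f=192/np.tan(np.radians(c["vertical_fov"])/2)
    if n=="wrist":
        T=np.eye(4);T[:3,:3]=Ro.from_quat(s["orientation"]).as_matrix();T[:3,3]=s["eef_pos"]
        M=T@np.array(c["mount"]); c["Rc"],c["o"]=M[:3,:3],M[:3,3]
    else:
        R=np.array(c["R"]); c["Rc"]=R.T; c["o"]=-R.T@np.array(c["t"])
    c["f"]=f
    return c
def pts(c):
    v,u=np.mgrid[:384,:512]; z=c["z_map"]
    p=np.dstack([(u-c["cx"])/c["f"]*z,(v-c["cy"])/c["f"]*z,z])
    P=p@c["Rc"].T+c["o"]; P[z==0]=np.nan
    return P
def save(n,im): cv2.imwrite(f"pics/{n}.png",im[...,::-1])
E
python3 - <<'E'
from h import *
a=cam("scene");b=cam("top")
np.savez("top0",**{k:b[k] for k in("pixels","Rc","o","f","cx","cy","z_map")})
np.savez("sc0",**{k:a[k] for k in("pixels","Rc","o","f","cx","cy","z_map")})
save("s0",a["pixels"]);save("t0",b["pixels"])
for c in(a,b):print(c["o"],c["Rc"][:,2],c["f"],(c["z_map"]==0).mean())
print(bot.get_state())
E
```

```text
[ 0.91619555 -0.33993509  0.96648428] [-0.3672314   0.39815078 -0.84060518] 432.8594576488624 0.003997802734375
[0.35699825 0.0751975  1.32274245] [ 0.14930117  0.01036946 -0.98873739] 414.57615772684863 0.004058837890625
{'t': 0.1, 'q': array([-1.26302702,  0.46830135, -0.01161818,  1.6035431 ,  0.00598691,
        1.07137527, -0.0562853 ]), 'qvel': array([-0.00184632, -0.00011727, -0.00098357, -0.00182888,  0.00023871,
        0.00029848,  0.00117007]), 'joint_torque': array([ 1.85369909e-04, -5.33517158e+01,  2.11566221e-02, -2.51964658e+01,
        1.14365167e-02,  4.23006582e-03, -3.76646699e-05]), 'eef_pos': array([0.22322048, 0.60989806, 0.20832087]), 'orientation': array([ 1.74507652e-01,  9.84655496e-01, -7.90953496e-04, -9.11088250e-05]), 'contact_force': array([-0.12779932,  0.1048839 , -1.37893389]), 'moment': array([-0.01415747,  0.0046934 , -0.01608492]), 'grasp_force': 0.0, 'opening': 0.0854486258371116}
```

View pics/s0.png

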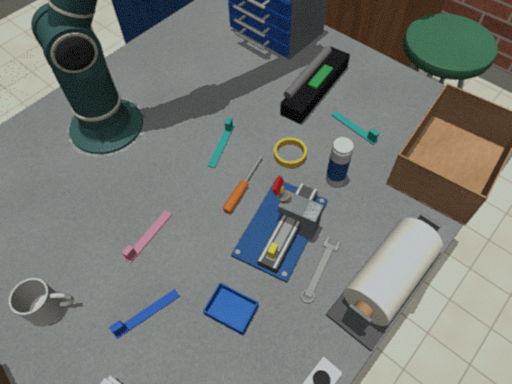

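View pics/t0.png

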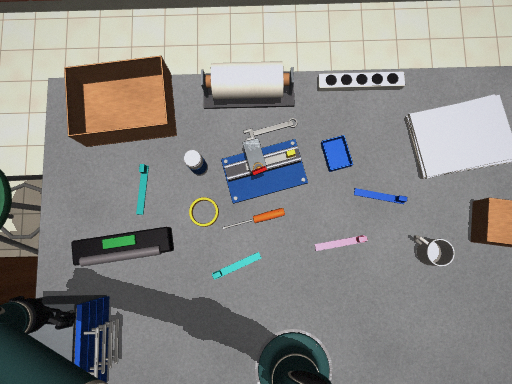

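Look-alikes for the gauge: teal at scene (222,142) and (356,127), pink (147,235), blue (145,312). The yellow-handled one lies on the unit at scene (273,248), top (291,153). The red screw is at scene (279,186), top (259,170); I see no other red one. Next I measure the unit.

```bash
cat > m.py <<'E'
from h import *
ims=[]
allP=[];allC=[]
for n in("top0","sc0"):
    c=dict(np.load(n+".npz")); P=pts(c); hsv=cv2.cvtColor(c["pixels"],cv2.COLOR_RGB2HSV)
    H,S,V=[hsv[...,i].astype(int) for i in range(3)]
    box=(slice(125,210),slice(210,320)) if n=="top0" else (slice(160,285),slice(225,335))
    m0=np.zeros(H.shape,bool);m0[box]=1
    blue=m0&(abs(H-110)<14)&(S>120)&(abs(P[...,2]-.012)<.006)
    k,l,st,_=cv2.connectedComponentsWithStats(blue.astype(np.uint8))
    # plate hull
    xy=P[blue][:,:2]
    if n=="top0": xy=xy[(xy[:,1]> -9)]
    r=cv2.minAreaRect((xy*1000).astype(np.float32)); print(n,"blue",blue.sum(),r, np.round(cv2.boxPoints(r)))
    red=m0&((H<6)|(H>174))&(S>150); q=P[red]; print("red",red.sum(),np.median(q,0),q.min(0),q.max(0))
    yel=m0&(abs(H-28)<6)&(S>130); q=P[yel]; print("yel",yel.sum(),np.median(q,0),q.min(0),q.max(0))
    x0,y0=(215,120) if n=="top0" else (225,165)
    ims.append(cv2.resize(c["pixels"][y0:y0+100,x0:x0+105],(399,380),interpolation=cv2.INTER_CUBIC))
save("crop",np.hstack(ims))
E
python3 m.py
```

```text
top0 blue 1981 ((606.6619873046875, 73.71065521240234), (149.27029418945312, 248.73329162597656), 14.119359970092773) [[504. 176.]
 [565. -65.]
 [709. -29.]
 [649. 213.]]
red 66 [0.57911129 0.08761192 0.16302049] [0.56823481 0.06761039 0.15081554] [0.59259817 0.10787756 0.17151621]
yel 80 [ 6.42603777e-01 -2.06823061e-05  7.32161958e-02] [ 4.84380587e-01 -2.60631514e-02  1.68258823e-04] [0.66850619 0.24610547 0.08338896]
sc0 blue 2364 ((609.3087768554688, 71.9369888305664), (147.93101501464844, 250.53463745117188), 14.253857612609863) [[507. 175.]
 [568. -68.]
 [712. -31.]
 [650. 212.]]
red 112 [nan nan nan] [nan nan nan] [nan nan nan]
yel 158 [ 0.64936101 -0.00711032  0.06493517] [ 0.47923246 -0.02468259  0.01615043] [0.66174109 0.26333214 0.08383632]
```

View pics/crop.png

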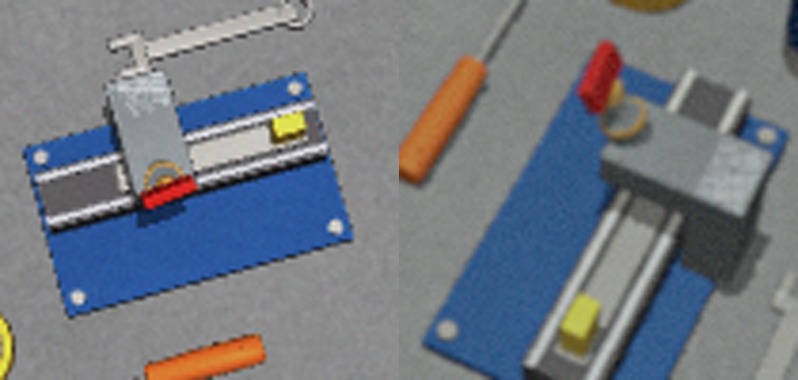

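```bash
cat >> h.py <<'E'
yaw=np.radians(14.2); O=np.array([.608,.073,0]); U=Ro.from_euler("z",yaw).as_matrix()
w=lambda p:O+U@(np.array(p)/1000)     # unit mm -> world m
un=lambda P:(np.asarray(P)-O)@U*1000
t=np.radians(25); a=U@[-np.sin(t),0,np.cos(t)]; e1=U@[np.cos(t),0,np.sin(t)]; e2=U[:,1]
G=w([-22,20,153])
def frame(z,y): return np.column_stack([np.cross(y,z),y,z])
def go(p,R):
    s=bot.get_state(); C=Ro.from_quat(s["orientation"]).as_matrix()
    print("t_cm",np.round(C.T@(p-s["eef_pos"])*100,2),"rot",np.round(np.degrees(Ro.from_matrix(C.T@R).as_rotvec()),1))
E
python3 - <<'E'
from h import *
c=dict(np.load("top0.npz"));P=pts(c)
print("spray",P[160,193],un(P[160,193]),"G",G,"a",a)
go(np.array([.42,.30,.38]),frame(-a,e1)); go(G-a*.008+a*.14,frame(-a,e1))
E
```

```text
spray [0.61547766 0.27778906 0.15234207] [ 57.48544993 196.69747719 152.34207184] G [0.58176605 0.08699214 0.153     ] a [-0.40970531 -0.10367138  0.90630779]
t_cm [-29.13 -22.37 -17.13] rot [-23.1 -12.1  54.8]
t_cm [-47.03 -39.94  -6.36] rot [-23.1 -12.1  54.8]
```

Request:
play_rows:
  series:
    - {"tx": -3, "ty": -2, "tz": -6, "ax": -3, "ay": -2, "az": 7}
    - {"tx": -8, "ty": -5, "tz": -12, "ax": -6, "ay": -3, "az": 14}
    - {"tx": -12, "ty": -9, "tz": -14, "ax": -9, "ay": -5, "az": 21}
    - {"tx": -16, "ty": -13, "tz": -15, "ax": -12, "ay": -6, "az": 28}
    - {"tx": -20, "ty": -17, "tz": -15, "ax": -15, "ay": -8, "az": 36}
    - {"tx": -24, "ty": -21, "tz": -15, "ax": -18, "ay": -9.5, "az": 43}
    - {"tx": -28, "ty": -25, "tz": -15, "ax": -20, "ay": -11, "az": 49}
    - {"tx": -32, "ty": -29, "tz": -14, "ax": -23.1, "ay": -12.1, "az": 54.8}
    - {"tx": -36, "ty": -33, "tz": -12, "ax": -23.1, "ay": -12.1, "az": 54.8}
    - {"tx": -41, "ty": -36.5, "tz": -9, "ax": -23.1, "ay": -12.1, "az": 54.8}
    - {"tx": -47, "ty": -39.9, "tz": -6.4, "ax": -23.1, "ay": -12.1, "az": 54.8}
    - {"tx": -47, "ty": -39.9, "tz": -6.4, "ax": -23.1, "ay": -12.1, "az": 54.8}
    - {"tx": -47, "ty": -39.9, "tz": -6.4, "ax": -23.1, "ay": -12.1, "az": 54.8}

```text
invalid input
```

```bash
cat > wm.py <<'E'
from h import *
import sys
c=cam("wrist");save(sys.argv[1],c["pixels"]);P=pts(c)
hsv=cv2.cvtColor(c["pixels"],cv2.COLOR_RGB2HSV);H,S,V=[hsv[...,i].astype(int) for i in range(3)]
red=((H<6)|(H>174))&(S>150)&(V>60)
k,l,st,_=cv2.connectedComponentsWithStats(red.astype(np.uint8)); i=1+np.argmax(st[1:,4]); 
v,u=np.nonzero(l==i); print(st[i])
# cast onto wing's outer face plane
d=np.c_[(u-c["cx"])/c["f"],(v-c["cy"])/c["f"],np.ones(len(u))]@c["Rc"].T
Z=P[l==i]; h=(Z-G)@a*1000; print("height along axis mm pct",np.nanpercentile(h,[5,50,95]))
lam=((G+a*.011-c["o"])@a)/(d@a); X=c["o"]+d*lam[:,None]-G
q=np.c_[X@e1,X@e2]*1000
top=np.abs(h-np.nanpercentile(h,80))<4; qq=q if top.sum()<50 else q[top]
r=cv2.minAreaRect(qq.astype(np.float32)); print("rect e1,e2",r); print(cv2.boxPoints(r).round(1))
s=bot.get_state(); print(s["t"],s["q"].round(2),s["opening"]); go(G-a*.008,frame(-a,e1))
E
python3 wm.py w1
```

```text
Traceback (most recent call last):
  File "wm.py", line 6, in <module>
    k,l,st,_=cv2.connectedComponentsWithStats(red.astype(np.uint8)); i=1+np.argmax(st[1:,4]);
                                                                         ~~~~~~~~~^^^^^^^^^^
ValueError: attempt to get argmax of an empty sequence
```

View pics/w1.png

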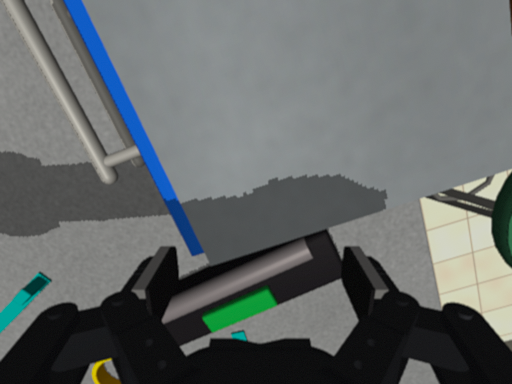

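The picture shows the start view: cabinet top across the upper half, black box at (260,290). The screw isn't visible, because the move was refused. I'll try again with every key filled in.

Request:
play_rows:
  series:
    - {"claw": 8.5, "tx": -1, "ty": -1, "tz": -6, "ax": 0, "ay": 0, "az": 0}
    - {"claw": 8.5, "tx": -5, "ty": -4, "tz": -11, "ax": -3, "ay": -2, "az": 7}
    - {"claw": 8.5, "tx": -9, "ty": -7, "tz": -14, "ax": -6, "ay": -3, "az": 14}
    - {"claw": 8.5, "tx": -13, "ty": -10, "tz": -15, "ax": -9, "ay": -5, "az": 21}
    - {"claw": 8.5, "tx": -17, "ty": -14, "tz": -15, "ax": -12, "ay": -6, "az": 28}
    - {"claw": 8.5, "tx": -21, "ty": -18, "tz": -15, "ax": -15, "ay": -8, "az": 36}
    - {"claw": 8.5, "tx": -25, "ty": -22, "tz": -15, "ax": -18, "ay": -9.5, "az": 43}
    - {"claw": 8.5, "tx": -29, "ty": -26, "tz": -15, "ax": -20, "ay": -11, "az": 49}
    - {"claw": 8.5, "tx": -33, "ty": -30, "tz": -14, "ax": -23, "ay": -12, "az": 55}
    - {"claw": 8.5, "tx": -37, "ty": -33, "tz": -12, "ax": -23, "ay": -12, "az": 55}
    - {"claw": 8.5, "tx": -42, "ty": -36.5, "tz": -9, "ax": -23, "ay": -12, "az": 55}
    - {"claw": 8.5, "tx": -47, "ty": -40, "tz": -6.4, "ax": -23, "ay": -12, "az": 55}
    - {"claw": 8.5, "tx": -47, "ty": -40, "tz": -6.4, "ax": -23, "ay": -12, "az": 55}
    - {"claw": 8.5, "tx": -47, "ty": -40, "tz": -6.4, "ax": -23, "ay": -12, "az": 55}

```text
t: 1.9
eef_pos: [0.5271, 0.0724, 0.2726]
orientation: [0.602, 0.769, 0.17, 0.132]
contact_force: [0.1, 0.1, 0.7]
opening: 0.085
grasp_force: 0.0
```

```bash
python3 wm.py w2
```

```text
[256 154  13  41 341]
height along axis mm pct [ 9.25563814 11.19385228 12.48205481]
rect e1,e2 ((1.4919486045837402, 2.781007766723633), (9.249995231628418, 42.00798034667969), 7.4239821434021)
[[ -5.8  23. ]
 [ -0.4 -18.6]
 [  8.8 -17.4]
 [  3.4  24.2]]
1.95 [-0.93 -0.08  0.73  2.18  0.05  0.58  0.02] 0.08488077096988363
t_cm [-0.06  0.06 14.06] rot [-0.1 -0.1 -0.2]
```

View pics/w2.png

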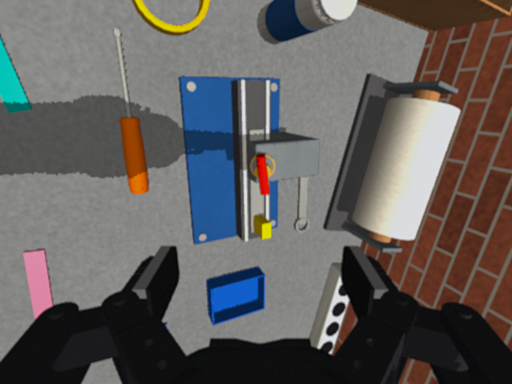

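The wrist view shows the red wing at (262,174), yellow handle at (262,228), driver (130,150), tray (237,295) and spray (305,15). The wing's long side is turned 7.4° from the unit's y axis. I'll go in and grip it.

Request:
play_rows:
  series:
    - {"claw": 8.5, "tx": 0.1, "ty": 0.1, "tz": 5, "ax": 0, "ay": 0, "az": -7.4}
    - {"claw": 6, "tx": 0.1, "ty": 0.1, "tz": 9, "ax": 0, "ay": 0, "az": -7.4}
    - {"claw": 5, "tx": 0.1, "ty": 0.15, "tz": 12, "ax": 0, "ay": 0, "az": -7.4}
    - {"claw": 4, "tx": 0.1, "ty": 0.15, "tz": 14, "ax": 0, "ay": 0, "az": -7.4}
    - {"claw": 3, "tx": 0.1, "ty": 0.15, "tz": 14, "ax": 0, "ay": 0, "az": -7.4}
    - {"claw": 2.5, "tx": 0.1, "ty": 0.15, "tz": 14, "ax": 0, "ay": 0, "az": -7.4}
    - {"claw": 2.5, "tx": 0.1, "ty": 0.15, "tz": 14, "ax": 0, "ay": 0, "az": -7.4}

```text
t: 2.82
eef_pos: [0.5858, 0.0898, 0.1483]
orientation: [0.55, 0.806, 0.163, 0.143]
contact_force: [0.1, -0.3, -0.2]
opening: 0.0252
grasp_force: 0.0
```

```bash
python3 wm.py w3; python3 -c "
from h import *
s=bot.get_state();print(s['contact_force'],s['moment'],s['opening'])"
```

```text
[ 251  200   18   74 1126]
height along axis mm pct [ 0.09454103 11.1827203  12.32003509]
rect e1,e2 ((1.405491828918457, 2.858306884765625), (9.589092254638672, 42.35466003417969), 7.1376118659973145)
[[ -6.   23.3]
 [ -0.7 -18.8]
 [  8.8 -17.6]
 [  3.5  24.5]]
2.875 [-0.73  0.3   0.62  2.18 -0.67  0.34  0.81] 0.024847494718103165
t_cm [-0.14 -0.23  0.17] rot [ 0.1 -0.1  7.2]
[-0.58769677  0.21392633  0.39661271] [-0.10318903  0.4172664  -0.01486788] 0.024847494718103165
```

View pics/w3.png

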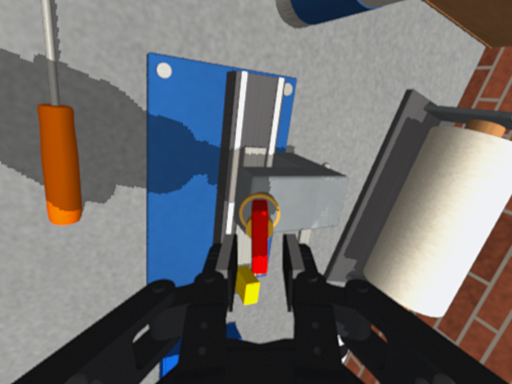

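The fingers stand either side of the wing (260,237). I close and turn 46° (0.8 rad), which is safe even if the blade touches straight away.

Request:
play_rows:
  series:
    - {"claw": 2.0, "tx": 0.15, "ty": -0.1, "tz": 0.2, "ax": 0, "ay": 0, "az": 0}
    - {"claw": 0.5, "tx": 0.15, "ty": -0.1, "tz": 0.2, "ax": 0, "ay": 0, "az": 0}
    - {"claw": 0.5, "tx": 0.15, "ty": -0.1, "tz": 0.2, "ax": 0, "ay": 0, "az": 0}
    - {"claw": 0.5, "tx": 0.15, "ty": -0.1, "tz": 0.2, "ax": 0, "ay": 0, "az": 0}
    - {"claw": 0.5, "tx": 0.15, "ty": -0.1, "tz": 0.2, "ax": 0, "ay": 0, "az": 0}

```text
t: 3.5
eef_pos: [0.585, 0.0904, 0.1446]
orientation: [0.55, 0.806, 0.162, 0.143]
contact_force: [-0.4, 0.1, -0.2]
opening: 0.0052
grasp_force: 0.0
```

```bash
cat > st.py <<'E'
from h import *
s=bot.get_state();C=Ro.from_quat(s['orientation']).as_matrix()
print(s['t'],"F unit",(s['contact_force']@U).round(2),"M about a",round(s['moment']@a,3),"M tool",(s['moment']@C).round(3),s['opening'],s['grasp_force'],s['q'].round(2))
go(G-a*.008,frame(-a,e1))
E
python3 st.py
```

```text
3.5 F unit [-0.41  0.21 -0.23] M about a -0.012 M tool [0.41  0.051 0.013] 0.005245341157278423 0.0 [-0.72  0.3   0.61  2.19 -0.68  0.33  0.81]
t_cm [-0.25 -0.04 -0.13] rot [-0.1 -0.1  7.2]
```

```bash
python3 wm.py w4
```

```text
[255 203  17  76 942]
height along axis mm pct [-1.79473357 11.27011534 17.76823261]
rect e1,e2 ((1.2825374603271484, 3.0188674926757812), (8.889533042907715, 41.94321823120117), 6.843056678771973)
[[ -5.6  23.3]
 [ -0.6 -18.3]
 [  8.2 -17.3]
 [  3.2  24.4]]
3.55 [-0.72  0.3   0.61  2.19 -0.68  0.33  0.81] 0.0052502753954969915
t_cm [-0.25 -0.03 -0.13] rot [-0.1 -0.1  7.2]
```

View pics/w4.png

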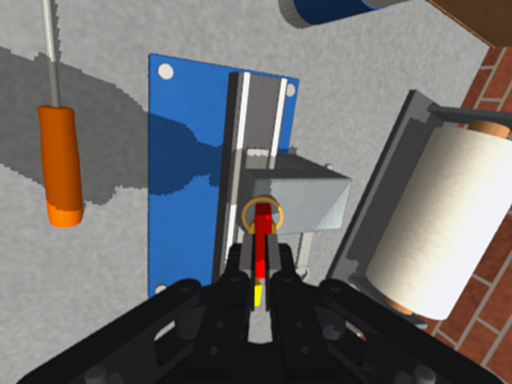

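```bash
python3 - <<'E'
from h import *
c=cam("wrist");s=bot.get_state();P=pts(c);C=Ro.from_quat(s["orientation"]).as_matrix()
T=(P-s["eef_pos"])@C*1000
np.set_printoptions(suppress=True)
for r in range(200,310,8): print(r,[tuple(T[r,k].round(0).astype(int)) if np.isfinite(T[r,k,0]) else None for k in(238,245,252,258,262,266,272,280)])
print(c["mount"])
E
```

```text
200 [(np.int64(-1), np.int64(-19), np.int64(60)), (np.int64(3), np.int64(-12), np.int64(47)), (np.int64(12), np.int64(-6), np.int64(24)), (np.int64(12), np.int64(-2), np.int64(25)), (np.int64(12), np.int64(1), np.int64(24)), (np.int64(12), np.int64(4), np.int64(25)), (np.int64(12), np.int64(8), np.int64(24)), (np.int64(4), np.int64(15), np.int64(45))]
208 [(np.int64(-7), np.int64(-19), np.int64(56)), (np.int64(5), np.int64(-11), np.int64(26)), (np.int64(5), np.int64(-6), np.int64(25)), (np.int64(21), np.int64(-1), np.int64(-12)), (np.int64(20), np.int64(1), np.int64(-12)), (np.int64(20), np.int64(3), np.int64(-11)), (np.int64(5), np.int64(8), np.int64(26)), (np.int64(6), np.int64(14), np.int64(25))]
216 [(np.int64(-14), np.int64(-19), np.int64(55)), (np.int64(0), np.int64(-11), np.int64(24)), (np.int64(-1), np.int64(-6), np.int64(25)), (np.int64(19), np.int64(-1), np.int64(-21)), (np.int64(19), np.int64(1), np.int64(-21)), (np.int64(19), np.int64(3), np.int64(-21)), (np.int64(-1), np.int64(8), np.int64(25)), (np.int64(-1), np.int64(14), np.int64(25))]
224 [(np.int64(-21), np.int64(-1
[... 3450 characters left out ...]
 (np.int64(-1), np.int64(2), np.int64(-61)), (np.int64(10), np.int64(4), np.int64(-75)), (np.int64(13), np.int64(7), np.int64(-79))]
304 [(np.int64(17), np.int64(-8), np.int64(-88)), (np.int64(12), np.int64(-6), np.int64(-83)), (np.int64(-6), np.int64(-4), np.int64(-61)), (np.int64(-124), np.int64(-2), np.int64(79)), (np.int64(-202), np.int64(3), np.int64(172)), (np.int64(-6), np.int64(2), np.int64(-61)), (np.int64(2), np.int64(5), np.int64(-71)), (np.int64(17), np.int64(6), np.int64(-89))]
[[-0.00036217 -0.94827804 -0.31744074  0.08229137]
 [ 0.99999984 -0.0002022  -0.00053689 -0.00041945]
 [ 0.00044493 -0.31744088  0.94827796 -0.16582186]
 [ 0.          0.          0.          1.        ]]
```

```bash
python3 - <<'E'
from h import *
print(bot.nose_length,[x for x in dir(bot) if x[0]!="_"])
c=cam("wrist");s=bot.get_state();P=pts(c);C=Ro.from_quat(s["orientation"]).as_matrix()
T=(P-s["eef_pos"])@C*1000
m=(abs(T[...,1])<40)&(T[...,2]<-23)&np.isfinite(T[...,2])
print("foremost finger z",np.percentile(T[m][:,2],[99,99.9,100]))
# region rows 222-240, cols 246-276
for r in range(220,244,2): print(r,[tuple(int(x) for x in T[r,k].round()) if np.isfinite(T[r,k,0]) else None for k in(246,249,252,255,267,270,273,276)], c["pixels"][r,[249,252,273]].tolist())
E
```

```text
0.011 ['MotionError', 'get_state', 'nose_length', 'read_camera', 'sign_off']
foremost finger z [-32.5385618  -25.38743752 -23.09338153]
220 [(-4, -11, 26), (-4, -8, 25), (6, -6, 4), (16, -3, -20), (17, 4, -21), (17, 5, -21), (5, 8, 6), (-4, 11, 25)] [[88, 93, 93], [90, 75, 49], [120, 111, 99]]
222 [(-6, -11, 26), (-6, -8, 25), (6, -5, 1), (15, -3, -20), (16, 4, -22), (15, 5, -20), (5, 8, 3), (-5, 11, 25)] [[89, 91, 92], [91, 68, 21], [102, 77, 33]]
224 [(-7, -11, 24), (1, -8, 8), (5, -5, -1), (14, -3, -20), (14, 4, -20), (14, 5, -20), (5, 8, -1), (-7, 11, 25)] [[83, 78, 71], [135, 100, 27], [127, 93, 23]]
226 [(-9, -11, 25), (2, -7, 2), (4, -5, -1), (13, -3, -21), (13, 4, -20), (13, 5, -20), (4, 8, -1), (-9, 11, 25)] [[98, 80, 52], [161, 119, 33], [159, 117, 29]]
228 [(-18, -11, 40), (2, -7, 0), (2, -5, -1), (12, -3, -21), (12, 4, -21), (12, 5, -20), (2, 8, 0), (-10, 11, 25)] [[143, 104, 29], [164, 121, 35], [162, 120, 33]]
230 [(-18, -11, 38), (1, -7, 0), (1, -5, -1), (10, -3, -20), (10, 4, -20), (11, 5, -21), (0, 8, 0), (1, 10, 0)] [[151, 112, 37], [162, 119, 32], [161, 120, 32]]
2
[... 276 characters left out ...]
-28)] [[89, 80, 71], [74, 63, 48], [90, 81, 70]]
236 [(12, -8, -30), (12, -6, -30), (12, -5, -30), (8, -3, -23), (12, 3, -31), (12, 5, -31), (12, 6, -31), (12, 8, -30)] [[79, 78, 77], [49, 49, 50], [79, 77, 77]]
238 [(11, -8, -32), (12, -6, -33), (12, -5, -33), (8, -3, -25), (13, 3, -34), (12, 5, -33), (12, 6, -33), (12, 8, -33)] [[79, 78, 76], [45, 45, 44], [79, 78, 76]]
240 [(12, -8, -35), (12, -6, -35), (12, -4, -35), (6, -3, -23), (12, 3, -35), (12, 5, -35), (12, 6, -35), (12, 8, -35)] [[79, 77, 76], [43, 44, 43], [79, 78, 77]]
242 [(12, -7, -37), (12, -6, -36), (12, -4, -38), (5, -3, -25), (12, 3, -37), (11, 5, -36), (12, 6, -37), (12, 8, -37)] [[80, 79, 77], [43, 44, 42], [79, 78, 76]]
```

In this close view the depth map puts the real fingertips about 27 mm behind the reported TCP, so the fingers closed in the air above the wing. That also explains why there was no grip force. I open again, go about 34 mm deeper and grip.

Request:
play_rows:
  series:
    - {"claw": 3, "tx": 0, "ty": 0.1, "tz": -0.3, "ax": 0, "ay": 0, "az": 0}
    - {"claw": 3, "tx": 0, "ty": 0.1, "tz": -0.3, "ax": 0, "ay": 0, "az": 0}
    - {"claw": 3, "tx": 0, "ty": 0.1, "tz": -0.3, "ax": 0, "ay": 0, "az": 0}
    - {"claw": 3, "tx": 0, "ty": 0.1, "tz": 0, "ax": 0, "ay": 0, "az": 0}
    - {"claw": 3, "tx": 0, "ty": 0.1, "tz": 0.7, "ax": 0, "ay": 0, "az": 0}
    - {"claw": 3, "tx": 0, "ty": 0.1, "tz": 1.4, "ax": 0, "ay": 0, "az": 0}
    - {"claw": 3, "tx": 0, "ty": 0.1, "tz": 1.4, "ax": 0, "ay": 0, "az": 0}

```text
t: 4.53
eef_pos: [0.5914, 0.092, 0.1314]
orientation: [0.551, 0.807, 0.162, 0.142]
contact_force: [0.7, 0.1, -0.7]
opening: 0.0303
grasp_force: 0.0
```

```bash
python3 st.py; python3 - <<'E'
from h import *
c=cam("wrist");s=bot.get_state();P=pts(c);C=Ro.from_quat(s["orientation"]).as_matrix()
T=(P-s["eef_pos"])@C*1000
hsv=cv2.cvtColor(c["pixels"],cv2.COLOR_RGB2HSV).astype(int)
red=((hsv[...,0]<6)|(hsv[...,0]>174))&(hsv[...,1]>150)
print("wing",np.nanpercentile(T[red],[2,50,98],axis=0).round(1))
dark=(c["pixels"].max(2)<100)&(abs(T[...,1])<40)&(T[...,2]<5)&(T[...,2]>-60)&(abs(T[...,0])<14)
q=T[dark]; print("fingers",np.percentile(q,[1,50,99],axis=0).round(1)); f=q[q[:,0]>9]
for sgn in(-1,1): print(np.percentile(f[f[:,1]*sgn>0],[1,50,99],axis=0).round(1))
E
```

```text
4.525 F unit [ 0.74 -0.06 -0.73] M about a 0.041 M tool [ 0.416  0.061 -0.04 ] 0.030282675852120286 0.0 [-0.67  0.34  0.56  2.18 -0.73  0.31  0.86]
t_cm [-0.25 -0.08 -1.6 ] rot [-0.1 -0.1  7.2]
wing [[-19.5  -3.7 -36.2]
 [  5.1   0.6 -34.9]
 [ 20.6   4.9 -19. ]]
fingers [[ -8.6 -28.6 -59.8]
 [  8.5  -7.  -45.9]
 [ 12.7  27.2 -14.2]]
[[  9.3 -22.3 -59.8]
 [ 12.  -18.8 -46.7]
 [ 12.8 -15.7 -27.8]]
[[  9.2  14.1 -59.6]
 [ 12.   17.2 -46.8]
 [ 12.8  20.8 -29. ]]
```

Request:
play_rows:
  series:
    - {"claw": 3, "tx": 0.05, "ty": 0.13, "tz": 0.7, "ax": 0, "ay": 0, "az": 0}
    - {"claw": 3, "tx": 0.05, "ty": 0.13, "tz": 1.4, "ax": 0, "ay": 0, "az": 0}
    - {"claw": 3, "tx": 0.05, "ty": 0.13, "tz": 2.0, "ax": 0, "ay": 0, "az": 0}
    - {"claw": 2, "tx": 0.05, "ty": 0.13, "tz": 2.0, "ax": 0, "ay": 0, "az": 0}
    - {"claw": 0.5, "tx": 0.05, "ty": 0.13, "tz": 2.0, "ax": 0, "ay": 0, "az": 0}
    - {"claw": 0.5, "tx": 0.05, "ty": 0.13, "tz": 2.0, "ax": 0, "ay": 0, "az": 0}
    - {"claw": 0.5, "tx": 0.05, "ty": 0.13, "tz": 2.0, "ax": 0, "ay": 0, "az": 0}
    - {"claw": 0.5, "tx": 0.05, "ty": 0.13, "tz": 2.0, "ax": 0, "ay": 0, "az": 0}

```text
t: 5.58
eef_pos: [0.6003, 0.0951, 0.1144]
orientation: [0.55, 0.807, 0.162, 0.142]
contact_force: [0.5, -1.2, -3.1]
opening: 0.0145
grasp_force: 58.5
```

```bash
python3 st.py
```

```text
5.575 F unit [ 0.22 -1.29 -3.14] M about a -0.049 M tool [ 0.805 -0.167  0.05 ] 0.014496950502106774 58.529961705207825 [-0.62  0.38  0.5   2.16 -0.79  0.28  0.91]
t_cm [-0.3  -0.22 -3.54] rot [-0.1 -0.1  7.2]
```

It gripped at 14.5 mm, so the tips are probably on the brass collar under the wing. I re-grip 9 mm higher, on the wing alone.

Request:
play_rows:
  series:
    - {"claw": 2.5, "tx": 0, "ty": 0, "tz": 0, "ax": 0, "ay": 0, "az": 0}
    - {"claw": 2.5, "tx": 0, "ty": 0, "tz": -0.4, "ax": 0, "ay": 0, "az": 0}
    - {"claw": 2.5, "tx": 0, "ty": 0, "tz": -0.9, "ax": 0, "ay": 0, "az": 0}
    - {"claw": 0.5, "tx": 0, "ty": 0, "tz": -0.9, "ax": 0, "ay": 0, "az": 0}
    - {"claw": 0.5, "tx": 0, "ty": 0, "tz": -0.9, "ax": 0, "ay": 0, "az": 0}
    - {"claw": 0.5, "tx": 0, "ty": 0, "tz": -0.9, "ax": 0, "ay": 0, "az": 0}
    - {"claw": 0.5, "tx": 0, "ty": 0, "tz": -0.9, "ax": 0, "ay": 0, "az": 0}

```text
t: 6.45
eef_pos: [0.5963, 0.0931, 0.1248]
orientation: [0.551, 0.806, 0.163, 0.142]
contact_force: [-19.2, -5.6, 27.0]
opening: 0.0086
grasp_force: 99.6
```

```bash
python3 st.py
```

```text
6.45 F unit [-20.01  -0.75  26.99] M about a 0.035 M tool [ 1.882 -0.098 -0.031] 0.008569133570874592 99.57409312482923 [-0.64  0.35  0.53  2.17 -0.77  0.3   0.89]
t_cm [-0.2  -0.25 -2.41] rot [ 0.  -0.2  7. ]
```

Request:
play_rows:
  series:
    - {"claw": 2.0, "tx": 0, "ty": 0, "tz": 0, "ax": 0, "ay": 0, "az": 0}
    - {"claw": 2.0, "tx": 0, "ty": 0.0, "tz": -0.5, "ax": 0, "ay": 0, "az": 0}
    - {"claw": 2.0, "tx": 0, "ty": 0, "tz": -0.5, "ax": 0, "ay": 0, "az": 0}
    - {"claw": 0.5, "tx": 0, "ty": 0, "tz": -0.5, "ax": 0, "ay": 0, "az": 0}
    - {"claw": 0.5, "tx": 0, "ty": 0, "tz": -0.5, "ax": 0, "ay": 0, "az": 0}
    - {"claw": 0.5, "tx": 0, "ty": 0, "tz": -0.5, "ax": 0, "ay": 0, "az": 0}
    - {"claw": 0.5, "tx": 0, "ty": 0, "tz": -0.5, "ax": 0, "ay": 0, "az": 0}

```text
t: 7.32
eef_pos: [0.5944, 0.0939, 0.1273]
orientation: [0.55, 0.807, 0.162, 0.142]
contact_force: [-4.3, -0.8, 8.3]
opening: 0.0082
grasp_force: 58.7
```

```bash
python3 st.py; python3 wm.py w5|head -5
```

```text
7.325 F unit [-4.34  0.26  8.35] M about a 0.034 M tool [ 0.786  0.213 -0.033] 0.008171499183570111 58.71315121650696 [-0.66  0.35  0.55  2.17 -0.75  0.31  0.87]
t_cm [-0.33 -0.22 -2.12] rot [-0.1 -0.1  7.2]
[ 250  217   20   85 1549]
height along axis mm pct [-1.39010001 11.2078441  12.47118204]
rect e1,e2 ((1.300933837890625, 3.0919761657714844), (9.405673027038574, 42.201351165771484), 7.189939975738525)
[[ -6.   23.4]
 [ -0.7 -18.4]
```

View pics/w5.png

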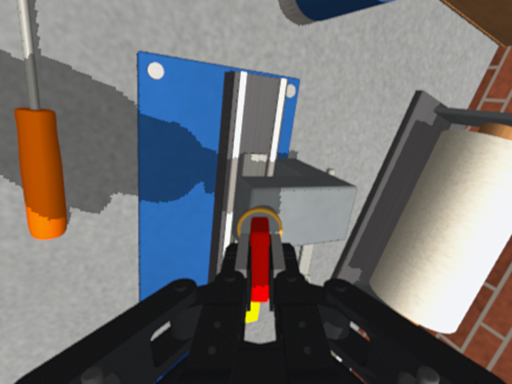

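The wrist picture shows the red wing held between the finger tips around (260,258). Now I turn clockwise, 46° in all, in two halves.

Request:
play_rows:
  series:
    - {"claw": 0.5, "tx": 0, "ty": 0, "tz": 0, "ax": 0, "ay": 0, "az": 6}
    - {"claw": 0.5, "tx": 0, "ty": 0, "tz": 0, "ax": 0, "ay": 0, "az": 12}
    - {"claw": 0.5, "tx": 0, "ty": 0, "tz": 0, "ax": 0, "ay": 0, "az": 18}
    - {"claw": 0.5, "tx": 0, "ty": 0, "tz": 0, "ax": 0, "ay": 0, "az": 23}
    - {"claw": 0.5, "tx": 0, "ty": 0, "tz": 0, "ax": 0, "ay": 0, "az": 23}

```text
t: 8.0
eef_pos: [0.5953, 0.0941, 0.1277]
orientation: [0.7, 0.68, 0.188, 0.107]
contact_force: [-3.1, -0.8, 6.7]
opening: 0.0087
grasp_force: 58.8
```

```bash
python3 st.py; python3 wm.py w6|head -3
```

```text
8.0 F unit [-3.22  0.01  6.72] M about a -0.07 M tool [ 0.398 -0.005  0.07 ] 0.008663286149333139 58.788984417915344 [-0.74  0.37  0.65  2.18 -0.85  0.33  0.56]
t_cm [-0.41 -0.18 -2.12] rot [ -0.   -0.1 -15.9]
[ 250  217   21   87 1573]
height along axis mm pct [-1.90569545 11.24827718 12.60302551]
rect e1,e2 ((2.20045804977417, 3.264354705810547), (42.783687591552734, 9.890737533569336), 74.13119506835938)
```

The wing followed exactly, from 7.2° to −15.9°. Second half.

Request:
play_rows:
  series:
    - {"claw": 0.5, "tx": 0, "ty": 0, "tz": 0, "ax": 0, "ay": 0, "az": 6}
    - {"claw": 0.5, "tx": 0, "ty": 0, "tz": 0, "ax": 0, "ay": 0, "az": 12}
    - {"claw": 0.5, "tx": 0, "ty": 0, "tz": 0, "ax": 0, "ay": 0, "az": 18}
    - {"claw": 0.5, "tx": 0, "ty": 0, "tz": 0, "ax": 0, "ay": 0, "az": 23}
    - {"claw": 0.5, "tx": 0, "ty": 0, "tz": 0, "ax": 0, "ay": 0, "az": 23}

```text
t: 8.68
eef_pos: [0.5962, 0.0937, 0.1282]
orientation: [0.822, 0.527, 0.206, 0.069]
contact_force: [0.1, -0.1, 5.0]
opening: 0.0088
grasp_force: 58.8
```

```bash
python3 st.py; cat > gp.py <<'E'
from h import *
# blade cap height / gap from the scene camera; gauge handle by yellow
for n in("scene","top"):
    c=cam(n);P=pts(c);hsv=cv2.cvtColor(c["pixels"],cv2.COLOR_RGB2HSV).astype(int);X=un(P.reshape(-1,3)).reshape(P.shape)
    y=(abs(hsv[...,0]-28)<6)&(hsv[...,1]>110)&(abs(X[...,0]-20)<20)&(abs(X[...,1]+85)<50)&(X[...,2]>46)
    t=y&(X[...,2]>74); print(n,y.sum(),t.sum(),"handle top centre unit mm",((np.nanpercentile(X[t],5,axis=0)+np.nanpercentile(X[t],95,axis=0))/2).round(1) if t.any() else None, np.nanpercentile(X[y],[3,97],axis=0).round(1))
E
python3 gp.py
```

```text
8.675 F unit [ 0.07 -0.15  5.  ] M about a -0.058 M tool [-0.058  0.053  0.058] 0.008829888972600697 58.78528296947479 [-0.82  0.39  0.75  2.18 -0.95  0.36  0.25]
t_cm [-0.47 -0.1  -2.12] rot [  0.1  -0.  -38.9]
scene 105 68 handle top centre unit mm [ 21.7 -93.2  77.6] [[  14.6 -104.8   53.2]
 [  29.2  -82.2   80.3]]
top 52 39 handle top centre unit mm [ 19.  -90.5  78.5] [[  11.2 -101.7   62.6]
 [  26.2  -77.5   81.1]]
```

```bash
cat >> h.py <<'E'
D=frame(np.array([0,0,-1.]),-e2)
E
python3 - <<'E'
from h import *
go(w([20,-91,100]),D); go(w([20,-91,33]),D)
E
```

```text
t_cm [-8.14  8.08  3.66] rot [ 11.2 -23.4  50.3]
t_cm [-9.92  5.87  9.73] rot [ 11.2 -23.4  50.3]
```

Request:
play_rows:
  series:
    - {"claw": 3, "tx": 0, "ty": 0, "tz": 0, "ax": 0, "ay": 0, "az": 0}
    - {"claw": 3, "tx": 0, "ty": 0, "tz": 0, "ax": 0, "ay": 0, "az": 0}
    - {"claw": 4, "tx": 0, "ty": 0, "tz": -3, "ax": 0, "ay": 0, "az": 0}
    - {"claw": 5, "tx": 0, "ty": 0, "tz": -6, "ax": 0, "ay": 0, "az": 0}
    - {"claw": 5, "tx": -3, "ty": 3, "tz": -6, "ax": 2, "ay": -4, "az": 9}
    - {"claw": 5, "tx": -6, "ty": 6, "tz": -5, "ax": 4, "ay": -8, "az": 17}
    - {"claw": 5, "tx": -8, "ty": 8, "tz": -3, "ax": 6, "ay": -12, "az": 26}
    - {"claw": 5, "tx": -8.1, "ty": 8.1, "tz": 0, "ax": 8, "ay": -16, "az": 34}
    - {"claw": 5, "tx": -8.1, "ty": 8.1, "tz": 3, "ax": 10, "ay": -20, "az": 43}
    - {"claw": 5, "tx": -8.1, "ty": 8.1, "tz": 3.7, "ax": 11.2, "ay": -23.4, "az": 50.3}
    - {"claw": 5, "tx": -8.1, "ty": 8.1, "tz": 3.7, "ax": 11.2, "ay": -23.4, "az": 50.3}
    - {"claw": 5, "tx": -8.1, "ty": 8.1, "tz": 3.7, "ax": 11.2, "ay": -23.4, "az": 50.3}

```text
t: 10.28
eef_pos: [0.6482, -0.0104, 0.0989]
orientation: [0.992, 0.125, -0.001, -0.0]
contact_force: [-0.8, 0.7, 0.3]
opening: 0.0499
grasp_force: 0.0
```

```bash
cat > wy.py <<'E'
from h import *
import sys
c=cam("wrist");s=bot.get_state();save(sys.argv[1],c["pixels"]);P=pts(c);C=Ro.from_quat(s["orientation"]).as_matrix()
T=(P-s["eef_pos"])@C*1000; X=un(P.reshape(-1,3)).reshape(P.shape)
hsv=cv2.cvtColor(c["pixels"],cv2.COLOR_RGB2HSV).astype(int)
y=(abs(hsv[...,0]-28)<6)&(hsv[...,1]>110)&(abs(X[...,0]-20)<25)&(abs(X[...,1]+85)<60)&(X[...,2]>46)
if y.any(): print("handle tool",np.nanpercentile(T[y],[2,98],axis=0).round(1),"unit",np.nanpercentile(X[y],[2,98],axis=0).round(1))
f=T[(c["pixels"].max(2)<100)&(abs(T[...,1])<60)&(T[...,2]>-70)&(T[...,2]<20)&(abs(T[...,0]-12)<2)]
for g in(-1,1):
    q=f[f[:,1]*g>0]
    if len(q): print("finger",len(q),np.percentile(q,[2,98],axis=0).round(1))
print(s["t"],"tcp unit",un(s["eef_pos"]).round(1),"F",(s["contact_force"]@U).round(2),s["q"].round(2)); go(w([20,-91,33]),D)
E
python3 wy.py w7
```

```text
handle tool [[ -3.5 -12.9  19.6]
 [ 11.3  11.1  49.1]] unit [[  15.2 -101.6   50.2]
 [  29.9  -77.6   79.7]]
finger 477 [[ 10.  -37.8 -69.7]
 [ 12.6 -25.6 -32. ]]
finger 478 [[ 10.   24.4 -69.9]
 [ 12.6  36.8 -32. ]]
10.325 tcp unit [ 18.6 -90.5  99.3] F [ 0.44  1.03 -0.47] [-0.73  0.84  1.06  1.74 -0.83  1.09 -0.7 ]
t_cm [0.15 0.06 6.63] rot [-0.1  0.1  0.1]
```

View pics/w7.png

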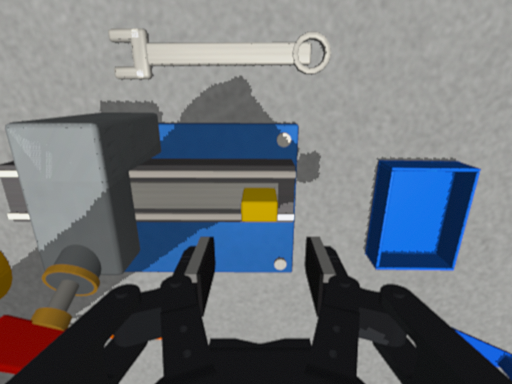

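The wrist picture shows the yellow handle (259,205) centred between the fingers and the tray at (425,215), well clear. I lower to straddle it, then push towards +y.

Request:
play_rows:
  series:
    - {"claw": 5, "tx": 0.3, "ty": 0, "tz": 3, "ax": 0, "ay": 0, "az": 0}
    - {"claw": 5, "tx": 0.3, "ty": -0.3, "tz": 6, "ax": 0, "ay": 0, "az": 0}
    - {"claw": 5, "tx": 0.3, "ty": -0.7, "tz": 6.8, "ax": 0, "ay": 0, "az": 0}
    - {"claw": 5, "tx": 0.3, "ty": -1.0, "tz": 6.8, "ax": 0, "ay": 0, "az": 0}
    - {"claw": 5, "tx": 0.3, "ty": -1.0, "tz": 6.8, "ax": 0, "ay": 0, "az": 0}

```text
t: 10.95
eef_pos: [0.6499, 0.0008, 0.0324]
orientation: [0.992, 0.124, -0.0, -0.0]
contact_force: [0.4, -0.8, -1.2]
opening: 0.05
grasp_force: 0.0
```

```bash
python3 wy.py w8
```

```text
handle tool [[ -8.1  -3.1 -47.3]
 [  7.1  21.2 -16.6]] unit [[  14.9 -101.7   49. ]
 [  30.   -77.4   79.7]]
finger 855 [[ 10.  -56.7 -69.8]
 [ 12.4  -3.1  -7.6]]
finger 712 [[ 10.    3.1 -69.6]
 [ 12.4  36.4  -7.5]]
11.0 tcp unit [ 22.9 -80.5  32.4] F [ 0.65 -0.15  0.5 ] [-0.7   0.92  0.99  1.76 -0.91  1.   -0.67]
t_cm [-0.29  1.05 -0.06] rot [-0.   0.   0.1]
```

Request:
play_rows:
  series:
    - {"claw": 5, "tx": 0, "ty": -0.2, "tz": 0, "ax": 0, "ay": 0, "az": 0}
    - {"claw": 5, "tx": 0, "ty": -0.35, "tz": 0, "ax": 0, "ay": 0, "az": 0}
    - {"claw": 5, "tx": 0, "ty": -0.5, "tz": 0, "ax": 0, "ay": 0, "az": 0}
    - {"claw": 5, "tx": 0, "ty": -0.65, "tz": 0, "ax": 0, "ay": 0, "az": 0}
    - {"claw": 5, "tx": 0, "ty": -0.8, "tz": 0, "ax": 0, "ay": 0, "az": 0}

```text
t: 11.62
eef_pos: [0.6471, 0.0082, 0.0309]
orientation: [0.992, 0.124, -0.001, -0.0]
contact_force: [-0.1, -1.1, 1.5]
opening: 0.0498
grasp_force: 0.4
```

```bash
python3 wy.py w9
```

```text
handle tool [[ -7.3  -0.7 -48.9]
 [  7.6  24.4 -18.6]] unit [[ 14.9 -96.5  49.4]
 [ 29.7 -71.5  79.7]]
finger 1211 [[ 10.  -57.9 -69.5]
 [ 13.   -1.9  -9. ]]
finger 868 [[ 10.    1.7 -69.6]
 [ 12.5  43.1  -9.2]]
11.675 tcp unit [ 22.  -72.1  30.8] F [-0.14 -0.32  0.36] [-0.71  0.92  0.99  1.76 -0.91  1.   -0.68]
t_cm [-0.21  1.89 -0.22] rot [-0.1  0.2  0.1]
```

The gauge slid 5.5 mm with under 1 N, so it is still loose. Back to the screw for another 52°.

```bash
python3 - <<'E'
from h import *
p=np.array([.5962,.0937,.1282]);R=Ro.from_quat([.822,.527,.206,.069]).as_matrix()
go(p+a*.06,R);go(p,R)
E
```

```text
t_cm [ -5.41  -9.53 -15.15] rot [-11.4  23.5 -50.2]
t_cm [-2.86 -9.52 -9.72] rot [-11.4  23.5 -50.2]
```

Request:
play_rows:
  series:
    - {"claw": 5, "tx": 0, "ty": 0.7, "tz": 0, "ax": 0, "ay": 0, "az": 0}
    - {"claw": 5, "tx": 0, "ty": 0.7, "tz": -5, "ax": 0, "ay": 0, "az": 0}
    - {"claw": 5, "tx": -1, "ty": 0, "tz": -11, "ax": 0, "ay": 0, "az": 0}
    - {"claw": 4, "tx": -2, "ty": -2, "tz": -15, "ax": -2, "ay": 4, "az": -9}
    - {"claw": 3, "tx": -3, "ty": -5, "tz": -16, "ax": -4, "ay": 8, "az": -17}
    - {"claw": 3, "tx": -4, "ty": -8, "tz": -16, "ax": -6, "ay": 12, "az": -26}
    - {"claw": 3, "tx": -5, "ty": -9.5, "tz": -16, "ax": -8, "ay": 16, "az": -34}
    - {"claw": 3, "tx": -5.4, "ty": -9.5, "tz": -15.5, "ax": -10, "ay": 20, "az": -43}
    - {"claw": 3, "tx": -5.4, "ty": -9.5, "tz": -15.2, "ax": -11.4, "ay": 23.5, "az": -50.2}
    - {"claw": 3, "tx": -5.4, "ty": -9.5, "tz": -15.2, "ax": -11.4, "ay": 23.5, "az": -50.2}
    - {"claw": 3, "tx": -5.4, "ty": -9.5, "tz": -15.2, "ax": -11.4, "ay": 23.5, "az": -50.2}

```text
t: 13.05
eef_pos: [0.5726, 0.0865, 0.1837]
orientation: [0.823, 0.525, 0.206, 0.069]
contact_force: [-0.2, 0.2, 1.1]
opening: 0.0302
grasp_force: 0.0
```

```bash
cat > al.py <<'E'
from h import *
import sys
p=np.array(eval(sys.argv[1]));R=Ro.from_quat(eval(sys.argv[2])).as_matrix()
go(p,R)
E
python3 al.py [.5962,.0937,.1282] [.822,.527,.206,.069]; python3 wm.py w10; python3 st.py
```

```text
t_cm [ 0.02 -0.18  6.07] rot [ 0.1  0.1 -0.2]
[250 186  15  59 722]
height along axis mm pct [ 3.6668396  11.24396799 12.23630198]
rect e1,e2 ((2.3104143142700195, 2.712697982788086), (41.7440185546875, 9.70606803894043), 51.204463958740234)
[[-14.5 -10.5]
 [ -7.  -16.6]
 [ 19.2  15.9]
 [ 11.6  22. ]]
13.1 [-1.08  0.27  1.03  2.2  -0.71  0.44  0.04] 0.029704303701831917
t_cm [-0.46 -0.28  3.94] rot [  0.2   0.1 -39. ]
13.1 F unit [-0.65  0.88  0.35] M about a 0.02 M tool [ 0.351 -0.26  -0.021] 0.029704303701831917 0.0 [-1.08  0.27  1.03  2.2  -0.71  0.44  0.04]
t_cm [-0.46 -0.28  3.94] rot [  0.2   0.1 -39. ]
```

Request:
play_rows:
  series:
    - {"claw": 3, "tx": 0, "ty": -0.18, "tz": 2, "ax": 0, "ay": 0, "az": 0}
    - {"claw": 3, "tx": 0, "ty": -0.18, "tz": 4, "ax": 0, "ay": 0, "az": 0}
    - {"claw": 3, "tx": 0, "ty": -0.18, "tz": 5.3, "ax": 0, "ay": 0, "az": 0}
    - {"claw": 2.5, "tx": 0, "ty": -0.18, "tz": 6, "ax": 0, "ay": 0, "az": 0}
    - {"claw": 0.5, "tx": 0, "ty": -0.18, "tz": 6, "ax": 0, "ay": 0, "az": 0}
    - {"claw": 0.5, "tx": 0, "ty": -0.18, "tz": 6, "ax": 0, "ay": 0, "az": 0}
    - {"claw": 0.5, "tx": 0, "ty": -0.18, "tz": 6, "ax": 0, "ay": 0, "az": 0}
    - {"claw": 0.5, "tx": 0, "ty": -0.18, "tz": 6, "ax": 0, "ay": 0, "az": 0}
    - {"claw": 0.5, "tx": 0, "ty": -0.18, "tz": 6, "ax": 0, "ay": 0, "az": 0}

```text
t: 14.22
eef_pos: [0.596, 0.0933, 0.1282]
orientation: [0.822, 0.526, 0.206, 0.071]
contact_force: [10.5, 0.7, -15.3]
opening: 0.0085
grasp_force: 59.3
```

Request:
play_rows:
  series:
    - {"claw": 0.5, "tx": 0, "ty": 0, "tz": 0, "ax": 0, "ay": 0, "az": 6}
    - {"claw": 0.5, "tx": 0, "ty": 0, "tz": 0, "ax": 0, "ay": 0, "az": 12}
    - {"claw": 0.5, "tx": 0, "ty": 0, "tz": 0, "ax": 0, "ay": 0, "az": 18}
    - {"claw": 0.5, "tx": 0, "ty": 0, "tz": 0, "ax": 0, "ay": 0, "az": 24}
    - {"claw": 0.5, "tx": 0, "ty": 0, "tz": 0, "ax": 0, "ay": 0, "az": 30}
    - {"claw": 0.5, "tx": 0, "ty": 0, "tz": 0, "ax": 0, "ay": 0, "az": 36}
    - {"claw": 0.5, "tx": 0, "ty": 0, "tz": 0, "ax": 0, "ay": 0, "az": 42}
    - {"claw": 0.5, "tx": 0, "ty": 0, "tz": 0, "ax": 0, "ay": 0, "az": 48}
    - {"claw": 0.5, "tx": 0, "ty": 0, "tz": 0, "ax": 0, "ay": 0, "az": 52}
    - {"claw": 0.5, "tx": 0, "ty": 0, "tz": 0, "ax": 0, "ay": 0, "az": 52}

```text
t: 15.48
eef_pos: [0.5972, 0.0918, 0.1287]
orientation: [0.969, 0.112, 0.217, -0.025]
contact_force: [18.2, -2.9, -21.8]
opening: 0.0086
grasp_force: 58.3
```

```bash
python3 st.py; python3 - <<'E'
from h import *
go(w([20,-84,100]),D);go(w([23,-79,31]),D)
E
```

```text
15.475 F unit [ 16.95  -7.26 -21.8 ] M about a -0.007 M tool [-1.346  0.703  0.007] 0.008598028578324216 58.34565818309784 [-1.    0.47  0.99  2.19 -1.15  0.46 -0.49]
t_cm [-0.42  0.12 -2.09] rot [  0.6   0.2 -90.9]
t_cm [ 1.29 10.44  3.78] rot [  0.3 -25.3  -1. ]
t_cm [-1.39  9.93 10.15] rot [  0.3 -25.3  -1. ]
```

Request:
play_rows:
  series:
    - {"claw": 3, "tx": 0, "ty": 0, "tz": 0, "ax": 0, "ay": 0, "az": 0}
    - {"claw": 3, "tx": 0, "ty": 0, "tz": 0, "ax": 0, "ay": 0, "az": 0}
    - {"claw": 4, "tx": 0, "ty": 0, "tz": -3, "ax": 0, "ay": 0, "az": 0}
    - {"claw": 5, "tx": 0, "ty": 0, "tz": -6, "ax": 0, "ay": 0, "az": 0}
    - {"claw": 5, "tx": 0, "ty": 4, "tz": -6, "ax": 0, "ay": -5, "az": 0}
    - {"claw": 5, "tx": 0.5, "ty": 8, "tz": -4, "ax": 0, "ay": -12, "az": 0}
    - {"claw": 5, "tx": 1, "ty": 10.4, "tz": 0, "ax": 0.3, "ay": -20, "az": -1}
    - {"claw": 5, "tx": 1.3, "ty": 10.4, "tz": 3.8, "ax": 0.3, "ay": -25.3, "az": -1}
    - {"claw": 5, "tx": 0.2, "ty": 10.4, "tz": 7, "ax": 0.3, "ay": -25.3, "az": -1}
    - {"claw": 5, "tx": -1.2, "ty": 10.3, "tz": 10, "ax": 0.3, "ay": -25.3, "az": -1}
    - {"claw": 5, "tx": -1.2, "ty": 10.0, "tz": 10, "ax": 0.3, "ay": -25.3, "az": -1}
    - {"claw": 5, "tx": -1.2, "ty": 10.0, "tz": 10, "ax": 0.3, "ay": -25.3, "az": -1}

```text
t: 16.98
eef_pos: [0.6495, 0.0048, 0.0336]
orientation: [0.992, 0.126, -0.001, -0.003]
contact_force: [-0.0, -0.7, 0.3]
opening: 0.05
grasp_force: 0.0
```

```bash
python3 wy.py w11
```

```text
handle tool [[ -8.8  -5.5 -45.8]
 [  6.   18.5 -15.9]] unit [[ 15.  -95.2  49.8]
 [ 29.8 -71.3  79.7]]
finger 575 [[ 10.  -57.1 -69.8]
 [ 12.5  -4.2  -5.8]]
finger 491 [[ 10.    4.  -69.8]
 [ 12.5  38.   -6.5]]
17.025 tcp unit [ 23.8 -76.5  34. ] F [ 0.11 -0.11  0.38] [-0.69  0.9   0.95  1.75 -0.88  0.98 -0.69]
t_cm [-0.38  1.45  0.09] rot [-0.4  0.   0.2]
```

Request:
play_rows:
  series:
    - {"claw": 5, "tx": 0, "ty": -0.5, "tz": 0, "ax": 0, "ay": 0, "az": 0}
    - {"claw": 5, "tx": 0, "ty": -0.65, "tz": 0, "ax": 0, "ay": 0, "az": 0}
    - {"claw": 5, "tx": 0, "ty": -0.8, "tz": 0, "ax": 0, "ay": 0, "az": 0}
    - {"claw": 5, "tx": 0, "ty": -0.9, "tz": 0, "ax": 0, "ay": 0, "az": 0}
    - {"claw": 5, "tx": 0, "ty": -1.0, "tz": 0, "ax": 0, "ay": 0, "az": 0}

```text
t: 17.65
eef_pos: [0.648, 0.0098, 0.0337]
orientation: [0.992, 0.124, 0.0, 0.0]
contact_force: [3.6, -9.9, 1.1]
opening: 0.05
grasp_force: 4.7
```

```bash
python3 wy.py w12; python3 al.py [.5972,.0918,.1287] [.969,.112,.217,-.025]; python3 - <<'E'
from h import *
go(np.array([.5972,.0918,.1287])+a*.06,Ro.from_quat([.969,.112,.217,-.025]).as_matrix())
E
```

```text
handle tool [[ -8.5  -0.5 -45.9]
 [  6.2  24.1 -15.6]] unit [[ 14.8 -95.1  49.4]
 [ 29.5 -70.5  79.6]]
finger 838 [[ 10.  -56.4 -69.6]
 [ 12.1  -3.4  -6.1]]
finger 737 [[ 10.    3.2 -69.7]
 [ 12.4  42.1  -6.3]]
17.7 tcp unit [ 23.2 -71.   33.7] F [ 0.76 -9.17  1.51] [-0.7   0.9   0.96  1.76 -0.88  0.98 -0.7 ]
t_cm [-0.32  2.    0.07] rot [ 0.  -0.   0.1]
t_cm [-2.9  -9.19 -9.5 ] rot [-0.2 25.2  1. ]
t_cm [ -5.44  -9.19 -14.94] rot [-0.2 25.2  1. ]
```

Clear resistance now, about 10 N with the gauge barely moving. I push a little further to find the sliding force.

Request:
play_rows:
  series:
    - {"claw": 5, "tx": 0, "ty": -0.15, "tz": 0, "ax": 0, "ay": 0, "az": 0}
    - {"claw": 5, "tx": 0, "ty": -0.3, "tz": 0, "ax": 0, "ay": 0, "az": 0}
    - {"claw": 5, "tx": 0, "ty": -0.45, "tz": 0, "ax": 0, "ay": 0, "az": 0}

```text
t: 18.08
eef_pos: [0.6467, 0.0136, 0.0337]
orientation: [0.992, 0.124, -0.0, 0.0]
contact_force: [2.1, -9.8, 1.6]
opening: 0.0502
grasp_force: 5.1
```

```bash
python3 wy.py w13
```

```text
handle tool [[ -8.5  -0.2 -45.9]
 [  6.1  24.4 -15.5]] unit [[ 14.4 -91.3  49.2]
 [ 29.1 -66.6  79.6]]
finger 801 [[ 10.  -56.8 -69.5]
 [ 12.2  -3.2  -6.4]]
finger 746 [[ 10.    3.4 -69.6]
 [ 12.3  47.5  -6.2]]
18.125 tcp unit [ 22.9 -66.9  33.7] F [ -0.61 -10.15   2.66] [-0.71  0.9   0.96  1.76 -0.88  0.98 -0.71]
t_cm [-0.29  2.41  0.07] rot [0. 0. 0.]
```

Request:
play_rows:
  series:
    - {"claw": 5, "tx": 0, "ty": -0.15, "tz": 0, "ax": 0, "ay": 0, "az": 0}
    - {"claw": 5, "tx": 0, "ty": -0.3, "tz": 0, "ax": 0, "ay": 0, "az": 0}

```text
t: 18.38
eef_pos: [0.6459, 0.0165, 0.0337]
orientation: [0.992, 0.124, -0.0, 0.0]
contact_force: [2.5, -10.2, 1.4]
opening: 0.0505
grasp_force: 4.9
```

```bash
python3 wy.py w14
```

```text
handle tool [[ -8.4  -0.3 -46. ]
 [  6.2  24.3 -15.5]] unit [[ 14.6 -88.2  49.2]
 [ 29.1 -63.6  79.7]]
finger 822 [[ 10.  -59.5 -69.6]
 [ 12.7  -3.5  -6.4]]
finger 763 [[ 10.    2.8 -69.6]
 [ 12.1  50.5  -6.2]]
18.425 tcp unit [ 22.9 -63.8  33.7] F [ 0.22 -9.7   2.87] [-0.71  0.89  0.96  1.77 -0.88  0.97 -0.71]
t_cm [-0.29  2.72  0.07] rot [0. 0. 0.]
```

The gauge slides steadily at about 10 N, within 5 to 13 N, and its origin is near y = −11 mm. I let go and withdraw.

Request:
play_rows:
  series:
    - {"claw": 5, "tx": 0, "ty": 0.6, "tz": 0, "ax": 0, "ay": 0, "az": 0}
    - {"claw": 5, "tx": 0, "ty": 1.2, "tz": 0, "ax": 0, "ay": 0, "az": 0}
    - {"claw": 5, "tx": 0, "ty": 1.3, "tz": -3, "ax": 0, "ay": 0, "az": 0}
    - {"claw": 5, "tx": 0, "ty": 1.3, "tz": -8, "ax": 0, "ay": 0, "az": 0}
    - {"claw": 5, "tx": 0, "ty": 1.3, "tz": -12, "ax": 0, "ay": 0, "az": 0}
    - {"claw": 5, "tx": 0, "ty": 1.3, "tz": -12, "ax": 0, "ay": 0, "az": 0}
    - {"claw": 5, "tx": 0, "ty": 1.3, "tz": -12, "ax": 0, "ay": 0, "az": 0}

```text
t: 19.3
eef_pos: [0.6477, 0.009, 0.1513]
orientation: [0.992, 0.126, -0.003, -0.004]
contact_force: [-1.0, 0.6, -0.1]
opening: 0.0502
grasp_force: 0.0
```

```bash
python3 wy.py w15; python3 -c "
from h import *
print(bot.sign_off())"
```

```text
handle tool [[-8.3 -7.6 70.9]
 [ 7.  16.3 99.8]] unit [[ 13.9 -87.5  51. ]
 [ 29.  -63.5  79.8]]
finger 590 [[ 10.  -37.1 -69.6]
 [ 12.2 -25.7 -32.3]]
finger 592 [[ 10.   24.2 -69.6]
 [ 12.4  35.6 -32.5]]
19.35 tcp unit [ 22.5 -71.8 150.8] F [-0.12  0.13 -0.82] [-0.76  0.77  1.08  1.7  -0.74  1.15 -0.78]
t_cm [-0.2   2.01 11.77] rot [-0.5  0.3  0.2]
the job is handed in; nothing more can be done
None
```

I handed the job in at about 19 s of the 72 s: the screw is turned about 98° clockwise, the gauge slides under the blade at about 10 N with its origin near y = −11 mm, and the arm is clear of everything; the verdict was not shown.

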